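# Gauge the bushings and park the one that fits

### The arm

A 6-joint arm with a two-finger parallel gripper is mounted at the origin on a cart in front of the work surface, level with it; the furniture and walls round the work are solid. World frame = base frame: x ahead of the robot, y to its left, z up, the work surface at z = 0. Lengths are in mm, angles in degrees, forces in N, time in s.
With the tool pointing down it reaches from about 350 to 850 mm from the base axis. Payload 8.1 kg.
Tool frame: the origin (TCP) lies midway between the tips of the shut fingers; the grasp point (between the pads) lies hold_point_z behind it (hold_point_z is the distance from the TCP to the grasp point, in mm); z points along the fingers, x is the direction in which the jaws open and shut, and the axes are right-handed (so a half turn about z gives the same grasp; the last joint's range is limited). The gripper opens to 85 mm and grips with 20 to 120 N. Pads are 22 mm wide; open, the fingers measure 114 mm over their backs; the gripper's body (76 mm by 85 mm) begins 54 mm behind the grasp point. The pads swing forward as they close: fully open they stand 13 mm farther back than shut.
Start: joints at [71.368, 7.471, 85.268, -0, 87.261, -4.893], TCP at [142.483, 582.841, 231.292] pointing down, gripper open.
Joint ranges: [-169.43, 169.43], [-51.17, 129.36], [1.28, 143.12], [-76.62, 256.62], [0, 156.53], [-152.29, 152.29]. Speed limits (degrees/s): [136.94, 136.94, 159.86, 180, 180, 180].

### API

Orientations are given as [roll, pitch, yaw] about the fixed x, y, z axes, in that order (R = Rz(yaw) Ry(pitch) Rx(roll)).
In Python, from bench import * gives the robot as it stands.
- The arm moves only by the shell command python3 -m pendant 'ROWS' [OPENING] [FORCE]. ROWS is JSON, a list that holds one entry, the list of rows, each a list of 4 numbers: the shift along the tool's x, y, z normalised to -1 to 1, where 1 is 0.02 m, then the turn about the tool's z normalised to -1 to 1, where 1 is 0.08 rad. A call has exactly 10 rows; each row shifts and turns the pose as measured when the row begins, along the tool's axes as they then stand; what a row does not reach is not made up. A row lasts 1/12 s, in which the tool goes at most 41.7 mm and 7.16 degrees, less where a joint would pass 70% of its speed; a pose out of reach is approached as far as the arm can. A call with a number of a shift or a turn outside -1 to 1 is refused whole. A call with a gripper value outside its range is refused whole. OPENING is the gripper's target within -1 to 1 (fully open at 1, half-way at 0, shut at -1), set as the call begins (- or left out, the last holds). The fingers move at their own pace and stop on an object; FORCE is the grip in N (left out, the last holds). Time passes only in rows, so rows that do not move let the fingers close, or fill a call up. It gives the time, the measured TCP pose, the force and the opening at its end, in the units of the state.
- sense(): the state, without advancing time (a new reading comes with each control period).
- snapshot(name): name is "scene" or "top" or "wrist"; returns the picture (400x640x3 uint8, red, green, blue); there is no depth.
- calibration(name): a dict with "mtx" (3x3 intrinsics, pixels), "world_to_cam" (4x4, takes a point from world to camera coordinates); the wrist camera has in their place "hand_eye" (4x4, takes a point from camera to tool coordinates, whose origin is the TCP and whose axes are the tool frame's). Camera axes: x right, y down, z forward; pixel columns grow to the right and rows downward; lengths in mm; the calibration is good to about 2 mm. A picture is of the moment at which its call begins: read the wrist's pose just before it. calibration takes no time and is no camera call.
- hand_in(): hands the job in, once; it reports no verdict.
The state is a dict: "time": time; "joint_pos": joint angles; "qd": joint speeds; "joint_efforts": joint torques, N m; "tool_pos": TCP position; "tcp_rot": TCP orientation; "ft_force": force on the tool from outside, world axes, zero at the start; "wrist_torque": the same for the moment, N m; "finger_gap": finger opening in mm.
Only numpy, scipy, OpenCV 4.12 (cv2) and the standard library are available. Lean on these libraries where they do the work, as an engineer would, in place of code of your own. Each camera call takes 0.05 s, during which the arm holds its last target.

### The job

One of the three bushings on the board is bored to size; the other two are too tight inside. Take the pin gauge from its wooden stand, try it gently in the bores where the bushings stand until you find the one it enters fully, down to its shoulder; then, with the gauge still in it, slide that bushing along the board into the open end of the metal bay until it touches the end stop, and leave it there with the gauge standing fully home. Leave the two tight bushings and the other things where they are, and do not lift, tip or force any bushing.

Things in the scene. Friction and masses are not known exactly. Their poses are not given: they have to be found in the camera images.
- bush_1: Steel bushing, upright and loose on the board, one of three alike: flange 44 mm across, 9 mm high; body 36 mm across, 40 mm high in all; ~0.3 kg; 16 mm bore open at the top. Origin: centre of underside, z up. The bore to size takes the whole 24 mm pin; the two others narrow to 8 mm some 14 mm below the mouth, so the pin stops 10 mm short. Which one fits changes every run, whatever the name.
- bush_2: Steel bushing, upright and loose on the board, one of three alike: flange 44 mm across, 9 mm high; body 36 mm across, 40 mm high in all; ~0.3 kg; 16 mm bore open at the top. Origin: centre of underside, z up. The bore to size takes the whole 24 mm pin; the two others narrow to 8 mm some 14 mm below the mouth, so the pin stops 10 mm short. Which one fits changes every run, whatever the name.
- bush_3: Steel bushing, upright and loose on the board, one of three alike: flange 44 mm across, 9 mm high; body 36 mm across, 40 mm high in all; ~0.3 kg; 16 mm bore open at the top. Origin: centre of underside, z up. The bore to size takes the whole 24 mm pin; the two others narrow to 8 mm some 14 mm below the mouth, so the pin stops 10 mm short. Which one fits changes every run, whatever the name.
- gauge_grip (a point): Centre of the pin gauge's handle, z up along the gauge, 0.12 kg. Dark square handle 18 x 18 mm, 45 mm high, faces along this point's x and y; under it a round shoulder 27 mm across, 5 mm thick; then the pin, 14 mm across, 24 mm long, last 4 mm bevelled to 9 mm. Pin tip 51.5 mm below this point, shoulder's underside 27.5 mm below. At the start the pin hangs in the stand's hole.
- gauge_shoulder (a point): Centre of the underside of the gauge's shoulder, 27.5 mm below the centre of the handle; it rests on a bushing's top face when the gauge is fully home. z points up along the gauge.
- bay: Bay fixed to the board: two aluminium rails along x, 60 mm apart inside, and an end stop, 12 mm high, 8 mm thick. Open to its +x (away from the robot); rails reach from x = -30 to +20 mm. Origin: on the board's top, midway between the rails, where the axis of a bushing touching the stop stands (stop's face at x = -22 mm). Its side of the board and the stand's are swapped from run to run.
- stand: Square wooden block 46 x 46 x 28 mm fixed to the board, with an upright 20 mm hole in which the gauge hangs by its shoulder. Origin: centre of its underside, on the board's top.
- board: Fixed plywood board 240 (x) x 250 (y) x 10 mm; origin at the centre of its underside, z up. The bushings stand in a row along y near x = +52 mm; bay and stand near x = -75 mm, y = +70 and -70 mm (same yaw as the board). Between them a clear lane along y, centred on x = -10 mm, wide enough to slide a bushing along.
- eraser: Blue and white eraser 46 x 20 x 12 mm lying on the board between bay and stand; a bystander. Origin: centre of the underside.
- marker: Black-capped marker pen 139 x 18 mm lying on the board behind the bushings; a bystander. Origin: centre of the underside.
Things that resemble listed ones, but are neither listed nor needed, are in the scene too. Leave any blue or orange look-alike of the bush_2 alone. Of the things that look like the part that bears gauge_grip, the smaller one is meant.

How it is judged (in metres and radians):
On the way:
1. the gauge is out of its stand and down to its shoulder in a bushing that still stands where it stood (within 15 mm) (((z of gauge_shoulder in the frame of bush_1 between 0.037 and 0.0435 m and horizontal distance between gauge_shoulder and bush_1 below 0.005 m and angle between the z axis of gauge_shoulder and the z axis of bush_1, either way round below 0.12 rad and distance of bush_1 from where it was at the start of the episode below 0.015 m) or (z of gauge_shoulder in the frame of bush_2 between 0.037 and 0.0435 m and horizontal distance between gauge_shoulder and bush_2 below 0.005 m and angle between the z axis of gauge_shoulder and the z axis of bush_2, either way round below 0.12 rad and distance of bush_2 from where it was at the start of the episode below 0.015 m) or (z of gauge_shoulder in the frame of bush_3 between 0.037 and 0.0435 m and horizontal distance between gauge_shoulder and bush_3 below 0.005 m and angle between the z axis of gauge_shoulder and the z axis of bush_3, either way round below 0.12 rad and distance of bush_3 from where it was at the start of the episode below 0.015 m))), for 0.1 s.
At the end, for the whole second after the job is handed in: Gauge fully home and upright in one bushing (shoulder within 3.5 mm of its top face); that bushing at rest, upright, between the rails of the bay and within 5 mm of touching its end stop; the other two within 20 mm of where they stood (((z of gauge_shoulder in the frame of bush_1 between 0.037 and 0.0435 m and horizontal distance between gauge_shoulder and bush_1 below 0.005 m and angle between the z axis of gauge_shoulder and the z axis of bush_1, either way round below 0.12 rad and x of bush_1 in the frame of bay between -0.005 and 0.005 m and y of bush_1 in the frame of bay between -0.012 and 0.012 m and linear speed of bush_1 below 0.01 m/s and angle between bush_1's own z axis and vertical below 0.05 rad and distance of each of bush_2, bush_3 from where it was at the start of the episode below 0.02 m) or (z of gauge_shoulder in the frame of bush_2 between 0.037 and 0.0435 m and horizontal distance between gauge_shoulder and bush_2 below 0.005 m and angle between the z axis of gauge_shoulder and the z axis of bush_2, either way round below 0.12 rad and x of bush_2 in the frame of bay between -0.005 and 0.005 m and y of bush_2 in the frame of bay between -0.012 and 0.012 m and linear speed of bush_2 below 0.01 m/s and angle between bush_2's own z axis and vertical below 0.05 rad and distance of each of bush_1, bush_3 from where it was at the start of the episode below 0.02 m) or (z of gauge_shoulder in the frame of bush_3 between 0.037 and 0.0435 m and horizontal distance between gauge_shoulder and bush_3 below 0.005 m and angle between the z axis of gauge_shoulder and the z axis of bush_3, either way round below 0.12 rad and x of bush_3 in the frame of bay between -0.005 and 0.005 m and y of bush_3 in the frame of bay between -0.012 and 0.012 m and linear speed of bush_3 below 0.01 m/s and angle between bush_3's own z axis and vertical below 0.05 rad and distance of each of bush_1, bush_2 from where it was at the start of the episode below 0.02 m))).
It fails at once if a bushing pressed onto the board with more than 35 N (its weight included) (contact force between any of bush_1, bush_2, bush_3 and board above 35 N).
It fails at once if a bushing pushed against the bay with more than 25 N (contact force between any of bush_1, bush_2, bush_3 and bay above 25 N).
It fails at once if a bushing lifted more than 10 mm off the board or tipped by more than 0.3 rad (z of any of bush_1, bush_2, bush_3 in the frame of board above 0.02 m or angle between any of bush_1, bush_2, bush_3's own z axis and vertical above 0.3 rad).
It fails at once if the eraser or the marker moved by more than 20 mm (distance of any of eraser, marker from where it was at the start of the episode above 0.02 m).
It also fails if it takes over 51 s, if anything falls off the work surface, if the arm or the gripper's body presses on something with over 40 N, if the wrist force passes 120 N, or if a joint passes its speed limit or range.

## Working session

There is one attempt and no reset: what is moved stays moved. The work goes in short steps, Python scripts to look and compute and a shell command to move; the robot and the scene stay as the last step left them, time stands still between calls to the robot, and variables do not carry over. Pictures are saved under pics/ and viewed, and the job is handed in when it is done.

```bash
ls; mkdir -p pics; python3 - <<'E'
from bench import *
import cv2
print(sense())
for n in ("scene","top","wrist"):
    cv2.imwrite(f"pics/{n}0.png",snapshot(n)[:,:,::-1]); 
    c=calibration(n); print(n,{k:(v.round(3).tolist() if hasattr(v,'round') else v) for k,v in c.items()})
E
```

```text
pics
{'time': 0.0, 'joint_pos': array([ 7.13684819e+01,  7.51467962e+00,  8.53290197e+01,  1.00168988e-03,
        8.72614808e+01, -4.89313273e+00]), 'qd': array([-0.01357904, -0.03798124,  0.01834287,  0.01031903,  0.06420411,
        0.01160967]), 'joint_efforts': array([-1.76325306e-03, -5.69360447e+01, -5.00558996e+01, -3.14322706e-04,
        1.40367297e-02,  3.76076446e-05]), 'tool_pos': array([142.29141047, 582.32228973, 230.25138562]), 'tcp_rot': array([-1.79990032e+02,  1.04711383e-01,  7.62615750e+01]), 'ft_force': array([-0.71530775,  0.71205496, -0.3173916 ]), 'wrist_torque': array([0.03917223, 0.06243202, 0.02119635]), 'finger_gap': 85.24608999056005}
scene {'mtx': [[387.403, 0.0, 332.247], [0.0, 387.403, 199.242], [0.0, 0.0, 1.0]], 'world_to_cam': [[0.834, -0.551, -0.021, -183.148], [-0.376, -0.541, -0.752, 485.751], [0.403, 0.635, -0.659, 625.303], [0.0, 0.0, 0.0, 1.0]]}
top {'mtx': [[365.133, 0.0, 320.139], [0.0, 365.133, 192.326], [0.0, 0.0, 1.0]], 'world_to_cam': [[0.018, -1.0, 0.021, 421.021], [-0.995, -0.02, -0.102, 531.389], [0.103, -0.019, -0.995, 859.149], [0.0, 0.0, 0.0, 1.0]]}
wrist {'mtx': [[319.222, 0.0, 316.898], [0.0, 319.222, 198.897], [0.0, 0.0, 1.0]], 'hand_eye': [[1.0, 0.0, 0.0, 0.127], [-0.0, 0.956, 0.292, -74.877], [-0.0, -0.292, 0.956, -142.077], [0.0, 0.0, 0.0, 1.0]]}
```

View pics/scene0.png

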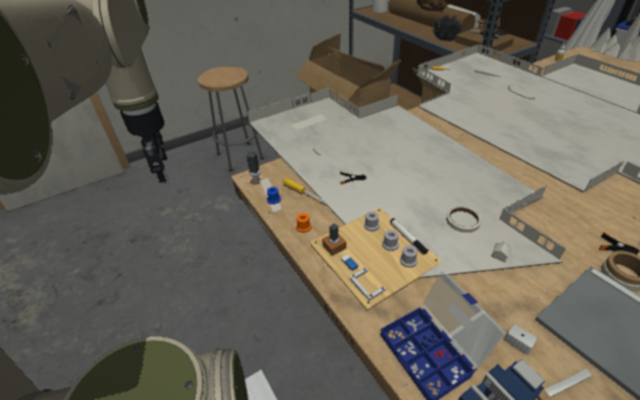

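View pics/top0.png

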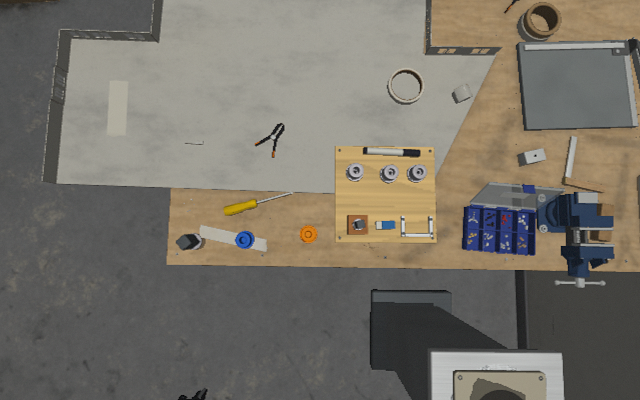

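View pics/wrist0.png

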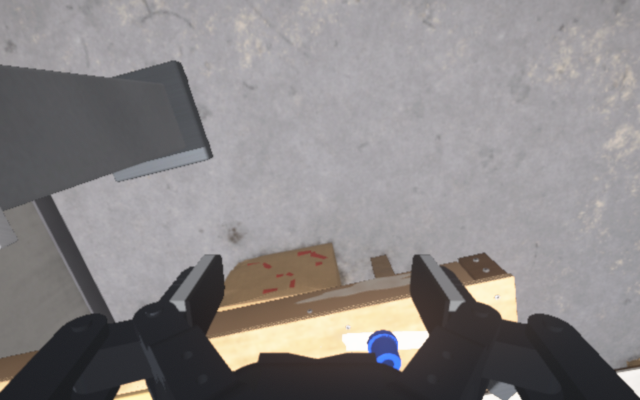

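Top view: bushings at about (355,172), (390,173) and (417,172). The stand with the gauge is at (357,225), the eraser at (385,225), and the bay at (418,227), open upwards (+x). There are two gauge look-alikes: the small one in the wooden stand on the board (357,225) and a larger one at (188,241). The smaller one, in the stand, is the one meant. The blue (245,240) and orange (308,234) bushing look-alikes stay untouched. Enlarging to confirm.

```bash
cat > h.py <<'E'
from bench import *
import numpy as np, cv2
from scipy.spatial.transform import Rotation as R
def ray(name,uv,z,s=None):
    c=calibration(name); K=np.array(c["mtx"])
    if name=="wrist":
        T=np.eye(4);T[:3,:3]=R.from_euler('xyz',s["tcp_rot"],degrees=True).as_matrix();T[:3,3]=s["tool_pos"]
        M=T@np.array(c["hand_eye"])
    else: M=np.linalg.inv(np.array(c["world_to_cam"]))
    d=M[:3,:3]@np.linalg.inv(K)@np.array([uv[0],uv[1],1.]); o=M[:3,3]
    return o+d*(z-o[2])/d[2]
def proj(name,P,s=None):
    c=calibration(name); K=np.array(c["mtx"])
    if name=="wrist":
        T=np.eye(4);T[:3,:3]=R.from_euler('xyz',s["tcp_rot"],degrees=True).as_matrix();T[:3,3]=s["tool_pos"]
        M=np.linalg.inv(T@np.array(c["hand_eye"]))
    else: M=np.array(c["world_to_cam"])
    p=K@(M[:3,:3]@np.array(P,float)+M[:3,3]); return p[:2]/p[2]
def tool(s,P):  # world point in tool axes relative to TCP
    return R.from_euler('xyz',s["tcp_rot"],degrees=True).inv().apply(np.array(P)-s["tool_pos"])
E
python3 - <<'E'
from h import *
im=cv2.imread("pics/top0.png"); c=im[140:250,330:442]
cv2.imwrite("pics/topc.png",cv2.resize(c,None,fx=5,fy=5,interpolation=cv2.INTER_CUBIC))
c=im[215:265,165:265]; cv2.imwrite("pics/topd.png",cv2.resize(c,None,fx=5,fy=5,interpolation=cv2.INTER_CUBIC))
E
```

```text
(no output)
```

View pics/topc.png

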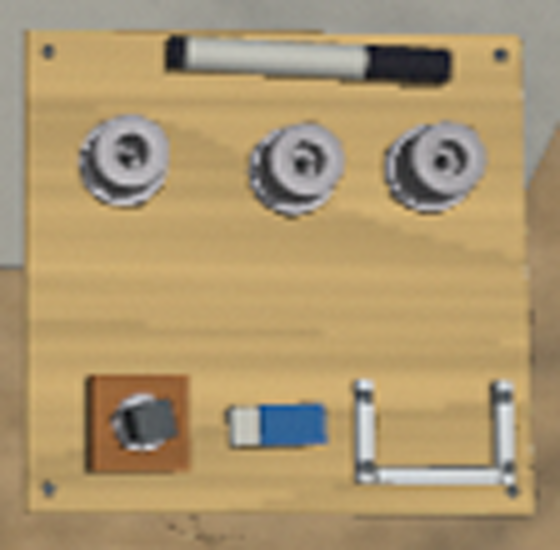

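View pics/topd.png

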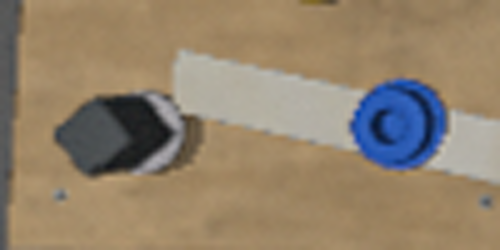

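The crop confirms it: the gauge in the wooden stand (crop 145,423) is the smaller one, and the free-standing one at (188,241) is larger. Next, positions.

```bash
python3 - <<'E'
from h import *
f=lambda u,v:((u+.5)/5+330-.5,(v+.5)/5+140-.5)
B=[ray("top",f(*p),10) for p in [(25,31),(521,38),(535,516),(26,511)]]
print("board",np.round(B,1).tolist(),np.mean(B,0).round(1),[np.linalg.norm(B[i]-B[i-1]).round(1) for i in range(4)])
d=B[3]-B[0]; d2=B[2]-B[1]; print("yaw",[np.degrees(np.arctan2(-x[1],-x[0])).round(2) for x in (d,d2)], [np.degrees(np.arctan2(x[0],-x[1])).round(2) for x in (B[1]-B[0],B[2]-B[3])])
for n,p,z in [("b",(132,152),50),("b",(306,160),50),("b",(447,158),50),("handletop",(153,421),88),("stand",(138,425),38)]+[("bay",q,22) for q in [(357,483),(514,483),(364,380),(503,380)]]+[("er",(278,425),22)]:
    print(n,ray("top",f(*p),z).round(1))
E
```

```text
board [[641.6, 396.8, 10.0], [643.7, 148.7, 10.0], [406.9, 145.2, 10.0], [405.1, 393.1, 10.0]] [524.3 270.9  10. ] [np.float64(236.5), np.float64(248.2), np.float64(236.8), np.float64(247.9)]
yaw [np.float64(0.9), np.float64(0.84)] [np.float64(0.48), np.float64(0.42)]
b [575.2 347.8  50. ]
b [573.1 265.3  50. ]
b [575.5 198.2  50. ]
handletop [448.1 342.   88. ]
stand [447.1 342.5  38. ]
bay [421.5 235.   22. ]
bay [422.8 159.2  22. ]
bay [471.  231.4  22. ]
bay [472.2 163.9  22. ]
er [448.6 273.1  22. ]
```

```bash
python3 - <<'E'
import bench
print([n for n in dir(bench) if not n.startswith('__')]); print(getattr(bench,'hold_point_z',None))
from h import *
s=sense(); print(s["time"],s["tool_pos"],s["tcp_rot"])
print(tool(s,[448,342,200]))
E
```

```text
['PlanningError', 'calibration', 'hand_in', 'hold_point_z', 'sense', 'snapshot']
18.700000000000003
0.15 [142.33698112 582.43285229 230.45813425] [-1.79991635e+02  8.23953534e-02  7.62603785e+01]
[-160.91091969  354.02617387   30.63787929]
```

```bash
python3 -m pendant '[[[-0.45,1,0.1,0],[-0.45,1,0.1,0],[-0.45,1,0.1,0],[-0.45,1,0.1,0],[-0.45,1,0.1,0],[-0.45,1,0.1,0],[-0.45,1,0.1,0],[-0.45,1,0.1,0],[-0.45,1,0.1,0],[-0.45,1,0.1,0]]]' 1 40; python3 - <<'E'
from h import *
s=sense(); print(s["time"],s["tool_pos"],s["tcp_rot"],s["qd"].round(1))
print(tool(s,[448,342,190]))
E
```

```text
time: 0.98
tool_pos: [317.1, 442.7, 205.8]
tcp_rot: [-179.8, 0.4, 76.7]
ft_force: [0.8, 0.4, 0.4]
finger_gap: 85.5
0.9833 [317.13942678 442.7494588  205.81521494] [-179.797754      0.36447414   76.70941887] [-29.   -1.5   4.6  -0.2  -2.9 -28.7]
[-67.86556931 150.57337316  15.71584852]
```

```bash
python3 -m pendant '[[[-0.4,0.95,0,0],[-0.4,0.95,0,0],[-0.4,0.95,0,0],[-0.4,0.95,0,0],[-0.4,0.9,0,0],[-0.4,0.9,0,0],[-0.4,0.8,0,0],[-0.4,0.5,0,0],[0,0,0,0],[0,0,0,0]]]'; python3 - <<'E'
from h import *
s=sense(); print(s["time"],s["tool_pos"],s["tcp_rot"],s["qd"].round(1),s["ft_force"])
print(tool(s,[448,342,190]))
im=snapshot("wrist")[:,:,::-1]
cv2.imwrite("pics/w1.png",im); print(proj("wrist",[448,342,88],s),sense()["tool_pos"])
E
```

```text
time: 1.82
tool_pos: [443.4, 338.2, 201.3]
tcp_rot: [-179.6, 0.7, 76.4]
ft_force: [-0.2, 0.3, 0.1]
finger_gap: 85.2
1.8167 [443.38155599 338.22870594 201.34538253] [-179.59069388    0.72149763   76.42399993] [-1.1  0.   0.3 -0.3  0.2 -0.6] [-0.2277056   0.29967727  0.11071654]
[ 4.8925186   3.6846695  11.25863496]
[324.01029837 200.45498052] [443.24060949 338.32255895 201.33994944]
```

View pics/w1.png

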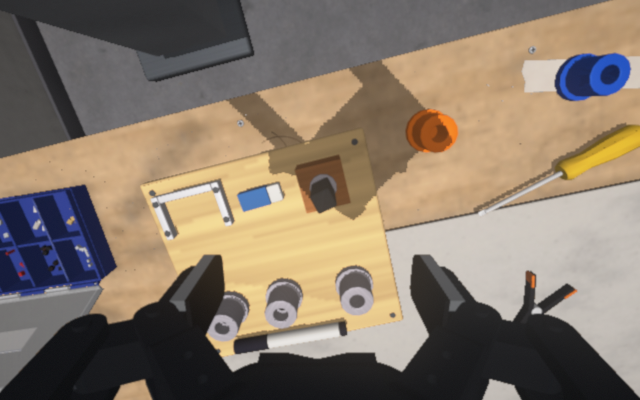

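```bash
python3 - <<'E'
from h import *
im=cv2.imread("pics/w1.png")[140:230,280:370]
cv2.imwrite("pics/w1c.png",cv2.resize(im,None,fx=6,fy=6,interpolation=cv2.INTER_CUBIC))
im=cv2.imread("pics/w1.png")[255:365,190:410]
cv2.imwrite("pics/w1d.png",cv2.resize(im,None,fx=3,fy=3,interpolation=cv2.INTER_CUBIC))
E
```

```text
(no output)
```

View pics/w1c.png

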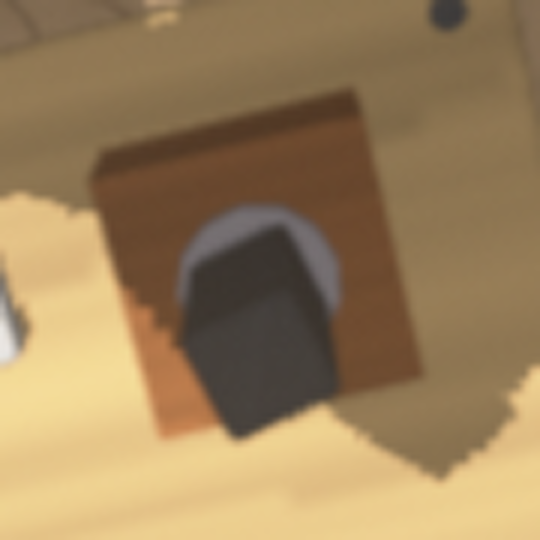

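View pics/w1d.png

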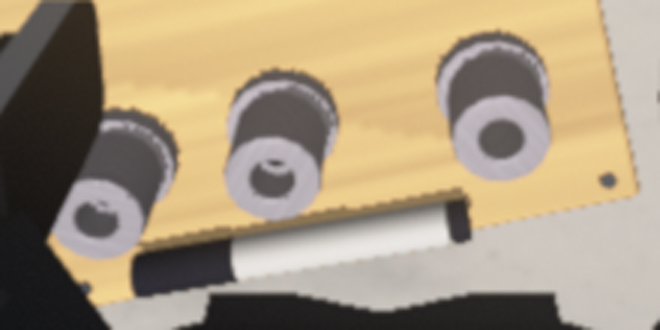

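```bash
python3 - <<'E'
from h import *
s=sense(); 
f=lambda u,v,o,k:((u+.5)/k+o[0]-.5,(v+.5)/k+o[1]-.5)
C=[ray("wrist",f(*p,(280,140),6),88,s) for p in [(183,345),(286,289),(338,388),(240,438)]]
print(np.round(C,1).tolist(),np.mean(C,0).round(1))
for i in range(4):
    d=C[i]-C[i-1]; print(np.linalg.norm(d).round(1),(np.degrees(np.arctan2(d[1],d[0]))%90).round(1))
S=[ray("wrist",f(*p,(280,140),6),38,s) for p in [(92,183),(357,117),(422,377),(162,438)]]
print("stand",np.round(S,1).tolist(),np.mean(S,0).round(1))
print("shoulder",ray("wrist",f(260,287,(280,140),6),43,s))
for p in [(98,218),(273,177),(502,137)]: print("bush",ray("wrist",f(*p,(190,255),3),50,s).round(1))
T=np.mean(C,0); print("tool",tool(s,[T[0],T[1],88]))
E
```

```text
[[442.3, 331.4, 88.0], [437.8, 347.2, 88.0], [453.4, 351.0, 88.0], [457.5, 336.0, 88.0]] [447.7 341.4  88. ]
15.8 16.7
16.4 16.0
16.1 13.9
15.6 15.0
stand [[426.1, 318.5, 38.0], [425.5, 362.7, 38.0], [470.7, 363.8, 38.0], [471.1, 318.9, 38.0]] [448.4 341.   38. ]
shoulder [448.0794119  341.34436072  43.        ]
bush [575.  198.2  50. ]
bush [572.5 265.3  50. ]
bush [574.8 348.6  50. ]
tool [  5.50190487   4.44904103 113.25071729]
```

```bash
python3 -m pendant '[[[0,0,0.4,-0.9],[0,0,0.4,-0.9],[0,0,0.4,-0.9],[0,0,0.4,-0.9],[0,0,0.4,-0.9],[0,0,0.4,-0.9],[0,0,0.4,-0.9],[0,0,0,-0.3],[0,0,0,0],[0,0,0,0]]]'; python3 - <<'E'
from h import *
s=sense(); print(s["time"],s["tool_pos"],s["tcp_rot"],s["qd"].round(1),s["ft_force"])
print(tool(s,[448,341.3,50]),s["joint_pos"])
E
```

```text
time: 2.7
tool_pos: [434.4, 345.6, 143.1]
tcp_rot: [-179.2, 0.2, 108.8]
ft_force: [0.1, -0.2, -0.5]
finger_gap: 85.2
2.7 [434.43099048 345.56049677 143.14280864] [-179.21574133    0.22380509  108.75982016] [ 1.  -0.2  0.   0.2  0.1 -0. ] [ 0.10965141 -0.19933763 -0.45304744]
[-8.03408372 12.75222624 93.0090688 ] [ 3.32214547e+01  4.71766618e+00  9.75787111e+01 -2.12704861e-02
  7.85189227e+01 -7.55324517e+01]
```

```bash
python3 -m pendant '[[[-0.2,0.3,0,0.25],[-0.2,0.3,0.3,0.25],[0,0.05,0.5,0.25],[0,0,0.5,0],[0,0,0.5,0],[0,0,0.5,0],[0,0,0.5,0],[0,0,0.5,0],[0,0,0,0],[0,0,0,0]]]'; python3 - <<'E'
from h import *
s=sense(); print(s["time"],s["tool_pos"],s["tcp_rot"],s["qd"].round(1),s["ft_force"])
print(tool(s,[448,341.3,50]))
E
```

```text
time: 3.53
tool_pos: [448.6, 341.3, 68.6]
tcp_rot: [-179.1, 0.3, 104.8]
ft_force: [0.7, 0.3, 0.0]
finger_gap: 85.6
3.5333 [448.63977778 341.28024863  68.58156937] [-179.13443056    0.29081637  104.7535553 ] [ 0.1  1.3  1.3 -0.1 -0.7  0.1] [0.68365137 0.28741402 0.04811077]
[ 0.27633901 -0.33290025 18.58755606]
```

Well aligned. Descending 18 mm, then closing.

```bash
python3 -m pendant '[[[0,0,0.35,0],[0,0,0.35,0],[0,0,0.15,0],[0,0,0,0],[0,0,0,0],[0,0,0,0],[0,0,0,0],[0,0,0,0],[0,0,0,0],[0,0,0,0]]]'; python3 - <<'E'
from h import *
s=sense(); print(s["time"],s["tool_pos"],s["tcp_rot"],s["qd"].round(1),s["ft_force"])
print(tool(s,[448,341.3,50]))
cv2.imwrite("pics/w2.png",snapshot("wrist")[:,:,::-1])
E
```

```text
time: 4.37
tool_pos: [449.7, 342.2, 52.1]
tcp_rot: [-179.3, 0.2, 104.8]
ft_force: [-0.1, -0.1, -0.3]
finger_gap: 85.1
4.3667 [449.67726845 342.2284839   52.1141979 ] [-179.33613686    0.22622519  104.78233933] [ 0.  -0.1 -0.1  0.   0.1 -0. ] [-0.0732179  -0.12716401 -0.3237875 ]
[-0.46145048 -1.83401304  2.13742934]
```

View pics/w2.png

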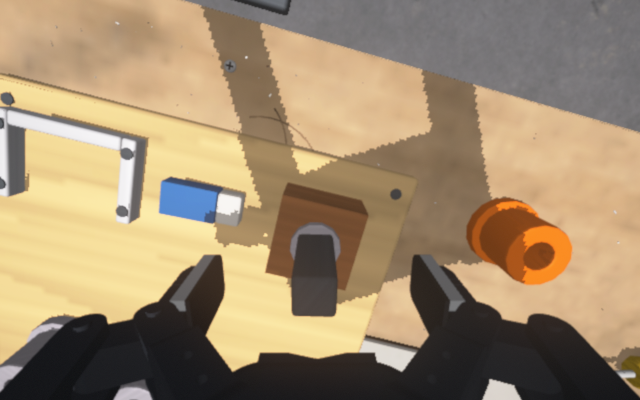

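Wrist view: the handle is centred between the pads (column 314), with its faces parallel to them. Closing.

```bash
python3 -m pendant '[[[0,-0.05,0,0],[0,-0.04,0,0],[0,0,0,0],[0,0,0,0],[0,0,0,0],[0,0,0,0],[0,0,0,0],[0,0,0,0],[0,0,0,0],[0,0,0,0]]]' -1 60; python3 - <<'E'
from h import *
s=sense(); print(s["time"],s["tool_pos"],s["tcp_rot"],s["qd"].round(1),s["ft_force"],s["wrist_torque"],s["finger_gap"])
E
```

```text
time: 5.25
tool_pos: [448.0, 341.9, 52.6]
tcp_rot: [-179.4, 0.2, 104.8]
ft_force: [-0.2, 1.0, 0.9]
finger_gap: 17.3
5.25 [448.01281719 341.86089555  52.59504734] [-179.37672745    0.21094964  104.77812176] [ 0.  -0.   0.   0.   0.1 -0. ] [-0.18510616  1.02171865  0.88545576] [0.01231252 0.02613232 0.0413009 ] 17.263697326867753
```

```bash
python3 -m pendant '[[[0,0,-0.3,0],[0,0,-0.5,0],[0,0,-0.7,0],[0,0,-0.7,0],[0,0,-0.7,0],[0,0,-0.5,0],[0,0,-0.1,0],[0,0,0,0],[0,0,0,0],[0,0,0,0]]]'; python3 - <<'E'
from h import *
s=sense(); print(s["time"],s["tool_pos"],s["tcp_rot"],s["qd"].round(1),s["ft_force"],s["finger_gap"])
print(tool(s,[574.9,348.2,105]))
E
```

```text
time: 6.08
tool_pos: [447.9, 341.8, 128.5]
tcp_rot: [-179.3, 0.2, 104.8]
ft_force: [-0.0, -0.3, -1.2]
finger_gap: 17.2
6.0833 [447.90100651 341.82526267 128.48068586] [-179.29503069    0.2387947   104.77963746] [-0.   0.2  0.5  0.  -0.   0. ] [-0.04600985 -0.30053287 -1.20228077] 17.18906859800119
[-26.13580216 124.70415263  22.05716199]
```

Lifted (weight −1.2 N). Moving over the y≈348 bushing, whose bore shows no ledge.

```bash
python3 -m pendant '[[[-0.1,0.4,0,0],[-0.2,0.8,0.1,0],[-0.2,0.9,0.1,0],[-0.2,0.9,0.1,0],[-0.2,0.9,0.1,0],[-0.2,0.9,0.1,0],[-0.2,0.8,0.1,0],[-0.1,0.3,0.1,0],[0,0,0,0],[0,0,0,0]]]'; python3 - <<'E'
from h import *
s=sense(); print(s["time"],s["tool_pos"],s["tcp_rot"],s["qd"].round(1),s["ft_force"],s["finger_gap"])
print(tool(s,[574.9,348.2,95]))
for n in("wrist","top"): cv2.imwrite(f"pics/{n}3.png",snapshot(n)[:,:,::-1])
E
```

```text
time: 6.92
tool_pos: [572.9, 341.5, 101.0]
tcp_rot: [-178.5, 0.4, 104.8]
ft_force: [0.4, 0.3, -1.5]
finger_gap: 17.1
6.9167 [572.9439849  341.50421724 100.96660606] [-178.53211218    0.44202476  104.81711043] [-0.4  1.5 -0.1  0.  -0.2 -0.2] [ 0.39947886  0.31505349 -1.49536295] 17.09005989622949
[6.01876071 3.7537915  5.8261015 ]
```

View pics/wrist3.png

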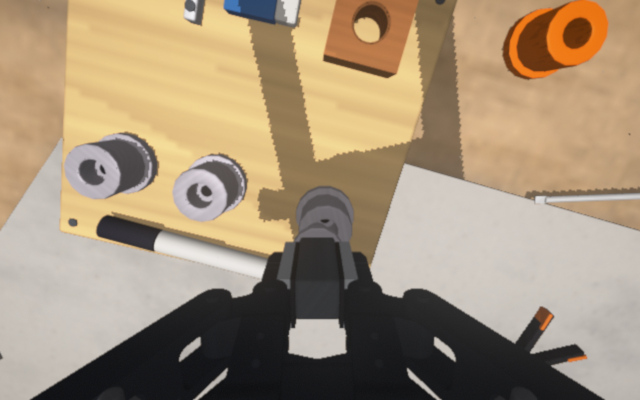

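```bash
cat >> h.py <<'E'
def gauge(s):
    r=R.from_euler('xyz',s["tcp_rot"],degrees=True)
    o=[0.4,0.1,0]  # handle axis in tool at grip
    return s["tool_pos"]+r.apply([o[0],o[1],14.6]), s["tool_pos"]+r.apply([o[0],o[1],38.6])
def st(tgt=None):
    s=sense(); g=gauge(s)
    print("t",round(s["time"],2),"tcp",s["tool_pos"].round(2),s["tcp_rot"].round(2),"F",s["ft_force"].round(1),"M",s["wrist_torque"].round(2),"gap",round(s["finger_gap"],1))
    print("shoulder",g[0].round(1),"tip",g[1].round(1))
    if tgt is not None:
        r=R.from_euler('xyz',s["tcp_rot"],degrees=True).inv()
        print("tool shift for tip",r.apply(np.array(tgt)-g[1]).round(1),"for shoulder",r.apply(np.array(tgt)-g[0]).round(1))
    return s
E
python3 - <<'E'
from h import *
s={"tool_pos":np.array([448.0128,341.86,52.6]),"tcp_rot":np.array([-179.377,.211,104.778])}
print(tool(s,[448,341.3,38]),tool(s,[448,341.3,65]))
st([574.9,348.2,50])
E
```

```text
[-4.84440890e-01  3.55986312e-03  1.46027076e+01] [ -0.58387207  -0.29001419 -12.39551326]
t 7.02 tcp [572.26 341.68 101.21] [-178.53    0.44  104.85] F [-1.3  0.2 -1.6] M [ 0.04  0.02 -0.  ] gap 17.4
shoulder [571.9 341.9  86.6] tip [571.4 341.6  62.6]
tool shift for tip [ 5.6  5.4 12.4] for shoulder [ 5.6  5.4 36.4]
```

```bash
sed -i 's/o=\[0.4,0.1,0\]/o=[0,0,0]/' h.py; python3 -m pendant '[[[0.15,0.15,0,0],[0.15,0.12,0,0],[0,0,0,0],[0,0,0,0],[0,0,0,0],[0,0,0,0],[0,0,0,0],[0,0,0,0],[0,0,0,0],[0,0,0,0]]]'; python3 - <<'E'
from h import *
st([574.9,348.2,50])
cv2.imwrite("pics/w4.png",cv2.resize(snapshot("wrist")[150:330,220:430,::-1],None,fx=3,fy=3,interpolation=cv2.INTER_CUBIC))
E
```

```text
time: 7.85
tool_pos: [574.0, 351.3, 103.2]
tcp_rot: [-178.6, 0.4, 105.0]
ft_force: [0.6, 0.2, -1.8]
finger_gap: 17.1
t 7.85 tcp [573.97 351.31 103.19] [-178.63    0.4   105.02] F [ 0.6  0.2 -1.8] M [ 0.01 -0.1   0.02] gap 17.1
shoulder [573.7 351.1  88.6] tip [573.1 350.8  64.6]
tool shift for tip [-2.9  1.4 14.6] for shoulder [-2.9  1.4 38.6]
```

View pics/w4.png

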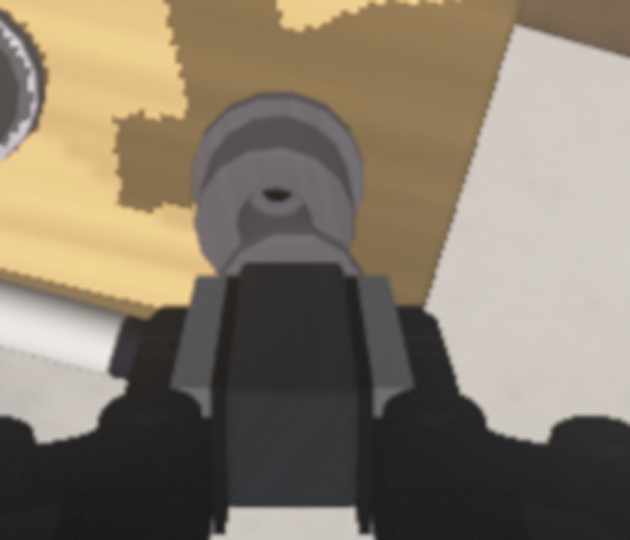

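```bash
python3 -m pendant '[[[-0.07,0.04,0,0],[-0.04,0.02,0,0],[0,0,0,0],[0,0,0,0],[0,0,0.05,0],[0,0,0.05,0],[0,0,0.05,0],[0,0,0,0],[0,0,0,0],[0,0,0,0]]]'; python3 - <<'E'
from h import *
st([574.9,348.2,50])
cv2.imwrite("pics/w5.png",cv2.resize(snapshot("wrist")[150:330,220:430,::-1],None,fx=3,fy=3,interpolation=cv2.INTER_CUBIC))
E
```

```text
time: 8.73
tool_pos: [575.8, 348.9, 99.4]
tcp_rot: [-178.6, 0.4, 105.0]
ft_force: [0.5, 0.5, -0.0]
finger_gap: 17.7
t 8.73 tcp [575.82 348.86  99.43] [-178.59    0.4   104.99] F [ 0.5  0.5 -0. ] M [ 0.05 -0.03 -0.03] gap 17.7
shoulder [575.5 348.7  84.8] tip [575.  348.4  60.8]
tool shift for tip [-0.1  0.2 10.8] for shoulder [-0.1  0.2 34.8]
```

View pics/w5.png

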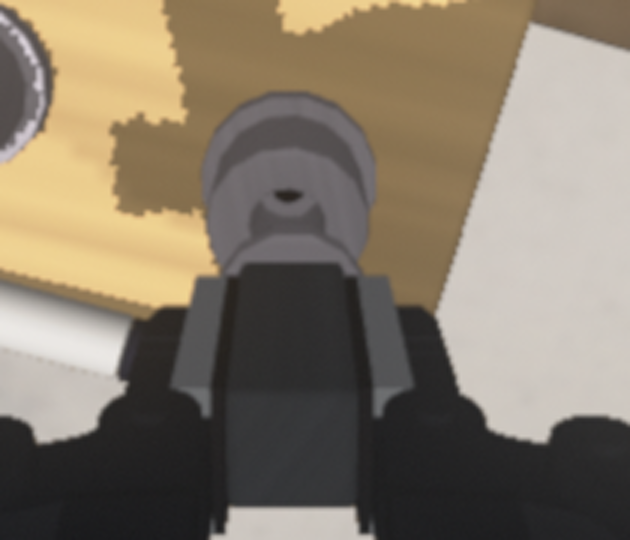

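The bore here shows a small dark hole about 28 px wide inside the roughly 75 px mouth, which suggests a ledge after all. Comparing the bores in the earlier wrist picture before pressing.

```bash
python3 - <<'E'
from h import *
a=cv2.imread("pics/wrist3.png")
cv2.imwrite("pics/w3c.png",cv2.resize(a[125:225,60:360],None,fx=2.6,fy=2.6,interpolation=cv2.INTER_CUBIC))
a=cv2.imread("pics/w1.png")
L=[a[y-16:y+16,x-16:x+16] for x,y in[(222,327),(280,313),(357,300)]]
t=cv2.imread("pics/top0.png"); L+=[t[y-16:y+16,x-16:x+16] for x,y in[(418,171),(390,171),(355,170)]]
L=[cv2.resize(x,(250,250),interpolation=cv2.INTER_CUBIC) for x in L]
cv2.imwrite("pics/bores.png",np.vstack([np.hstack(L[:3]),np.hstack(L[3:])]))
E
```

```text
(no output)
```

View pics/w3c.png

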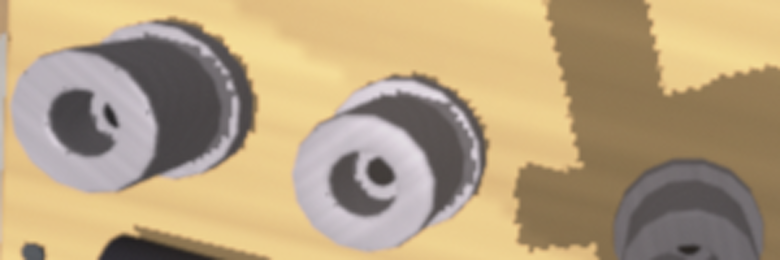

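View pics/bores.png

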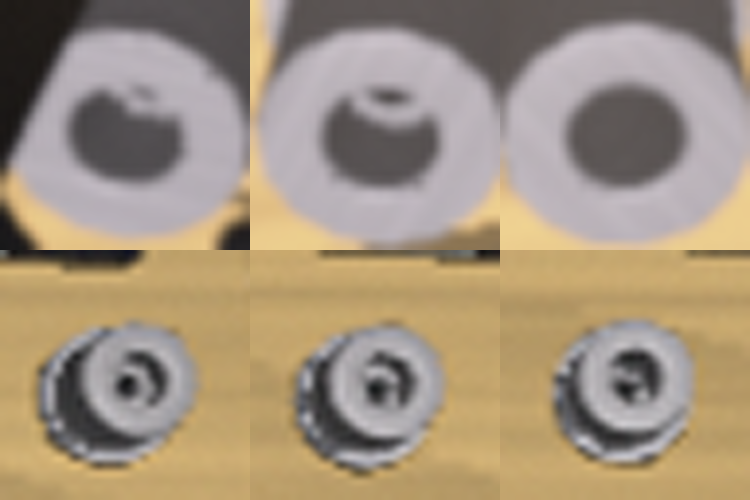

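All three show an 8 mm hole, but in the first wrist view the y≈348 bore shows no ledge where the middle one does at a similar angle. So its narrowing is probably deeper. Trying it gently.

```bash
python3 -m pendant '[[[0,0,0.15,0],[0,0,0.15,0],[0,0,0.15,0],[0,0,0.1,0],[0,0,0.1,0],[0,0,0.1,0],[0,0,0.1,0],[0,0,0,0],[0,0,0,0],[0,0,0,0]]]'; python3 - <<'E'
from h import *
st([574.9,348.2,50])
E
```

```text
time: 9.62
tool_pos: [575.6, 348.5, 80.3]
tcp_rot: [-178.6, 0.4, 105.0]
ft_force: [-0.4, -1.0, -0.2]
finger_gap: 17.1
t 9.62 tcp [575.59 348.53  80.35] [-178.61    0.42  105.  ] F [-0.4 -1.  -0.2] M [-0.02  0.01  0.06] gap 17.1
shoulder [575.3 348.3  65.8] tip [574.8 348.   41.8]
tool shift for tip [ 0.1 -0.  -8.2] for shoulder [ 0.1 -0.  15.8]
```

```bash
python3 -m pendant '[[[0,0,0.05,0],[0,0,0.05,0],[0,0,0.05,0],[0,0,0.05,0],[0,0,0.05,0],[0,0,0.05,0],[0,0,0.05,0],[0,0,0.05,0],[0,0,0,0],[0,0,0,0]]]'; python3 - <<'E'
from h import *
st([574.9,348.2,50])
E
```

```text
time: 10.45
tool_pos: [575.6, 348.5, 72.0]
tcp_rot: [-178.6, 0.4, 105.0]
ft_force: [0.5, -0.0, -0.8]
finger_gap: 17.3
t 10.45 tcp [575.6  348.54  71.95] [-178.64    0.41  105.  ] F [ 0.5 -0.  -0.8] M [ 0.   -0.05  0.04] gap 17.3
shoulder [575.3 348.4  57.4] tip [574.8 348.   33.4]
tool shift for tip [  0.   -0.2 -16.6] for shoulder [ 0.  -0.2  7.4]
```

```bash
python3 -m pendant '[[[0,0,0.05,0],[0,0,0.05,0],[0,0,0.05,0],[0,0,0.05,0],[0,0,0.05,0],[0,0,0.03,0],[0,0,0,0],[0,0,0,0],[0,0,0,0],[0,0,0,0]]]'; python3 - <<'E'
from h import *
st([574.9,348.2,50])
E
```

```text
time: 11.28
tool_pos: [575.6, 348.5, 65.8]
tcp_rot: [-178.7, 0.4, 105.0]
ft_force: [0.8, -0.2, -1.3]
finger_gap: 17.1
t 11.28 tcp [575.59 348.51  65.83] [-178.66    0.41  104.99] F [ 0.8 -0.2 -1.3] M [ 0.01 -0.06 -0.02] gap 17.1
shoulder [575.3 348.3  51.2] tip [574.8 348.   27.2]
tool shift for tip [ -0.   -0.4 -22.8] for shoulder [-0.  -0.4  1.2]
```

```bash
python3 -m pendant '[[[0,0,0.03,0],[0,0,0.03,0],[0,0,0.02,0],[0,0,0,0],[0,0,0,0],[0,0,0,0],[0,0,0,0],[0,0,0,0],[0,0,0,0],[0,0,0,0]]]'; python3 - <<'E'
from h import *
st([574.9,348.2,50])
for n in("wrist","scene"): cv2.imwrite(f"pics/{n}6.png",snapshot(n)[:,:,::-1])
a=cv2.imread("pics/scene6.png")[190:310,300:460]; cv2.imwrite("pics/s6c.png",cv2.resize(a,None,fx=4.5,fy=4.5,interpolation=cv2.INTER_CUBIC))
E
```

```text
time: 12.12
tool_pos: [575.7, 348.6, 64.8]
tcp_rot: [-178.7, 0.4, 105.0]
ft_force: [-0.4, -0.5, -0.5]
finger_gap: 17.3
t 12.12 tcp [575.69 348.65  64.75] [-178.69    0.39  105.  ] F [-0.4 -0.5 -0.5] M [-0.    0.05 -0.  ] gap 17.3
shoulder [575.4 348.5  50.2] tip [574.9 348.2  26.2]
tool shift for tip [ -0.1  -0.5 -23.8] for shoulder [-0.1 -0.5  0.2]
```

View pics/wrist6.png

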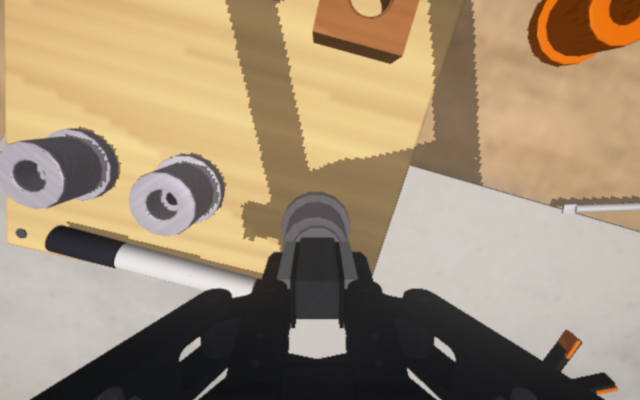

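View pics/s6c.png

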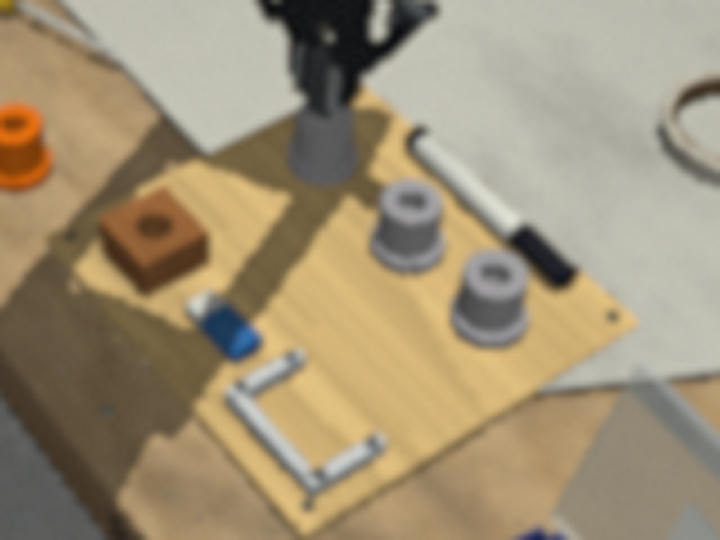

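The gauge went fully home without force, so this is the good bushing, and it still stands at its place. Raising the gauge about 1.5 mm for clearance, then sliding towards −x into the lane.

```bash
python3 -m pendant '[[[0,0,-0.07,0],[0.04,-0.15,-0.02,0],[0.08,-0.3,-0.02,0],[0.08,-0.3,-0.02,0],[0.08,-0.3,-0.02,0],[0.08,-0.3,-0.02,0],[0.04,-0.15,-0.02,0],[0,0,0,0],[0,0,0,0],[0,0,0,0]]]'; python3 - <<'E'
from h import *
st([512,348.5,50])
E
```

```text
time: 13.05
tool_pos: [540.8, 348.5, 69.3]
tcp_rot: [-178.7, 0.4, 105.0]
ft_force: [0.9, 0.2, -1.7]
finger_gap: 17.4
t 13.05 tcp [540.83 348.53  69.29] [-178.72    0.42  105.03] F [ 0.9  0.2 -1.7] M [-0.05 -0.23  0.  ] gap 17.4
shoulder [540.5 348.3  54.7] tip [540.1 348.   30.7]
tool shift for tip [  7.6 -27.4 -18.8] for shoulder [  7.6 -27.4   5.2]
```

```bash
python3 -m pendant '[[[0.04,-0.15,0.02,0],[0.07,-0.25,0.02,0],[0.07,-0.3,0.02,0],[0.07,-0.3,0.02,0],[0.06,-0.25,0.02,0],[0.04,-0.12,0.02,0],[0,0,0,0],[0,0,0,0],[0,0,0,0],[0,0,0,0]]]'; python3 - <<'E'
from h import *
st([512,348.5,50])
cv2.imwrite("pics/top7.png",cv2.resize(snapshot("top")[140:250,330:442,::-1],None,fx=5,fy=5,interpolation=cv2.INTER_CUBIC))
E
```

```text
time: 13.88
tool_pos: [511.7, 348.7, 69.2]
tcp_rot: [-179.0, 0.4, 105.0]
ft_force: [2.2, 0.2, -0.0]
finger_gap: 17.3
t 13.88 tcp [511.66 348.72  69.17] [-179.01    0.39  105.01] F [ 2.2  0.2 -0. ] M [-0.01 -0.35  0.06] gap 17.3
shoulder [511.4 348.6  54.6] tip [511.1 348.3  30.6]
tool shift for tip [ -0.2   0.6 -19.4] for shoulder [-0.2  0.6  4.6]
```

View pics/top7.png

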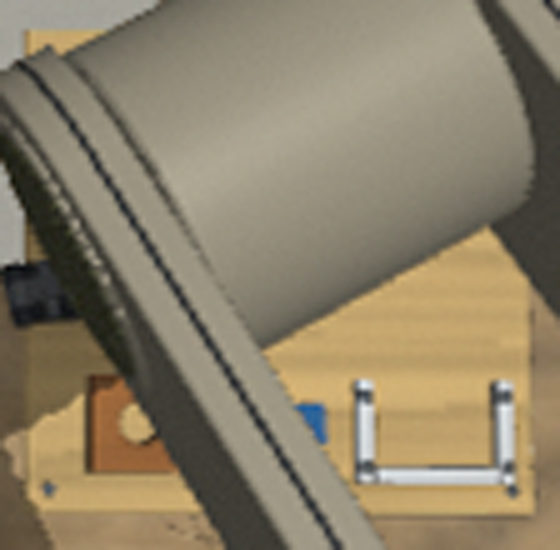

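```bash
python3 -m pendant '[[[-0.15,-0.04,0,0],[-0.3,-0.08,0,0],[-0.4,-0.107,0,0],[-0.4,-0.107,0,0],[-0.4,-0.107,0,0],[-0.4,-0.107,0,0],[-0.3,-0.08,0,0],[-0.15,-0.04,0,0],[0,0,0,0],[0,0,0,0]]]'; python3 - <<'E'
from h import *
st([512,197.4,50])
E
```

```text
time: 14.77
tool_pos: [510.4, 291.4, 69.1]
tcp_rot: [-178.8, 0.2, 104.9]
ft_force: [-0.1, 3.1, -0.8]
finger_gap: 17.4
t 14.77 tcp [510.36 291.37  69.06] [-178.84    0.23  104.93] F [-0.1  3.1 -0.8] M [ 0.54 -0.04 -0.07] gap 17.4
shoulder [510.1 291.2  54.5] tip [509.6 291.   30.5]
tool shift for tip [-91.1 -22.2 -18.7] for shoulder [-91.1 -22.2   5.3]
```

```bash
python3 -m pendant '[[[-0.15,-0.04,0.01,0],[-0.35,-0.085,0.01,0],[-0.45,-0.11,0.01,0],[-0.45,-0.11,0.01,0],[-0.45,-0.11,0.01,0],[-0.45,-0.11,0.01,0],[-0.45,-0.11,0.01,0],[-0.35,-0.085,0.01,0],[-0.15,-0.04,0.01,0],[0,0,0,0]]]'; python3 - <<'E'
from h import *
st([512,197.4,50])
E
```

```text
time: 15.6
tool_pos: [511.6, 217.8, 67.9]
tcp_rot: [-178.9, 0.2, 104.9]
ft_force: [-0.3, 0.2, -1.2]
finger_gap: 17.1
t 15.6 tcp [511.58 217.85  67.85] [-178.85    0.21  104.95] F [-0.3  0.2 -1.2] M [ 0.27  0.02 -0.02] gap 17.1
shoulder [511.3 217.7  53.3] tip [510.9 217.5  29.3]
tool shift for tip [-19.8  -4.5 -20.6] for shoulder [-19.8  -4.5   3.4]
```

```bash
python3 -m pendant '[[[-0.2,-0.045,0.01,0],[-0.3,-0.07,0.01,0],[-0.3,-0.07,0.01,0],[-0.2,-0.045,0.01,0],[-0.08,-0.02,0,0],[0,0,0,0],[0,0,0,0],[0,0,0,0],[0,0,0,0],[0,0,0,0]]]'; python3 - <<'E'
from h import *
s=st([452,197.4,50])
for n in("wrist","scene"): cv2.imwrite(f"pics/{n}8.png",snapshot(n)[:,:,::-1])
a=cv2.imread("pics/scene8.png")[190:310,300:460]; cv2.imwrite("pics/s8c.png",cv2.resize(a,None,fx=4.5,fy=4.5,interpolation=cv2.INTER_CUBIC))
E
```

```text
time: 16.43
tool_pos: [512.3, 193.9, 67.1]
tcp_rot: [-178.8, 0.2, 105.0]
ft_force: [1.0, 1.2, -0.6]
finger_gap: 17.5
t 16.43 tcp [512.26 193.87  67.08] [-178.85    0.2   104.98] F [ 1.   1.2 -0.6] M [ 0.33 -0.09  0.05] gap 17.5
shoulder [512.  193.7  52.5] tip [511.5 193.5  28.5]
tool shift for tip [ 19.  -56.9 -20.4] for shoulder [ 19.  -56.9   3.6]
```

View pics/wrist8.png

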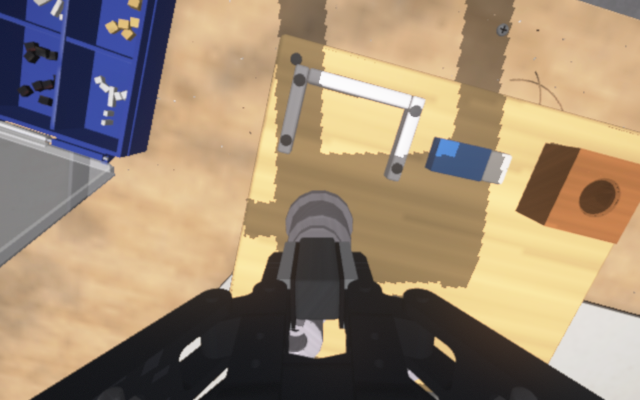

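View pics/s8c.png

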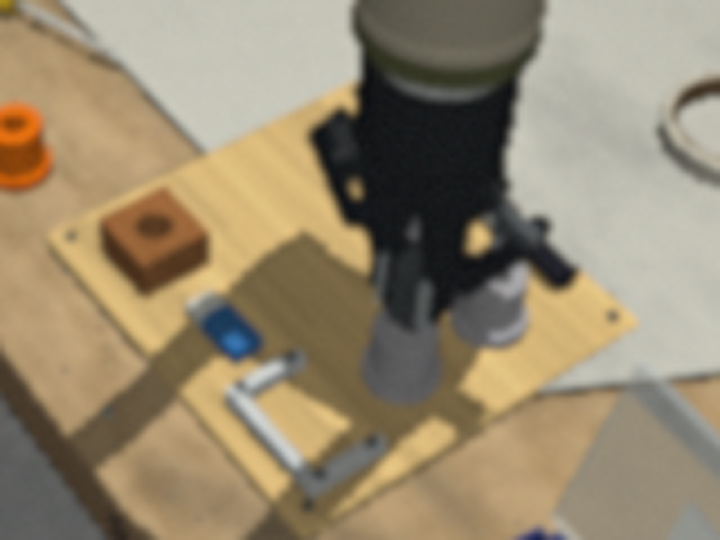

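```bash
python3 - <<'E'
from h import *
a=cv2.imread("pics/wrist8.png")[30:250,260:440]; cv2.imwrite("pics/w8c.png",cv2.resize(a,None,fx=4,fy=4,interpolation=cv2.INTER_CUBIC)[:,:720][:600])
cv2.imwrite("pics/w8c.png",cv2.resize(a[:150],None,fx=4,fy=4,interpolation=cv2.INTER_CUBIC))
cv2.imwrite("pics/w8d.png",cv2.resize(a[120:],None,fx=4,fy=4,interpolation=cv2.INTER_CUBIC))
E
```

```text
(no output)
```

View pics/w8c.png

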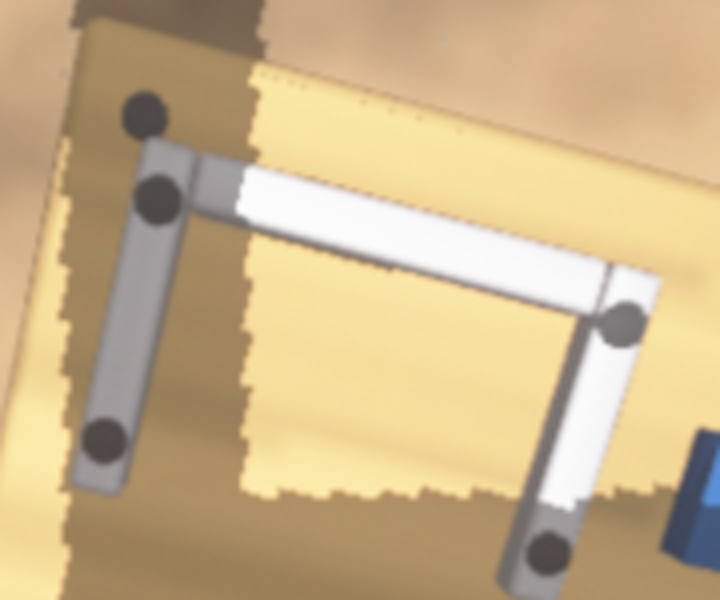

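View pics/w8d.png

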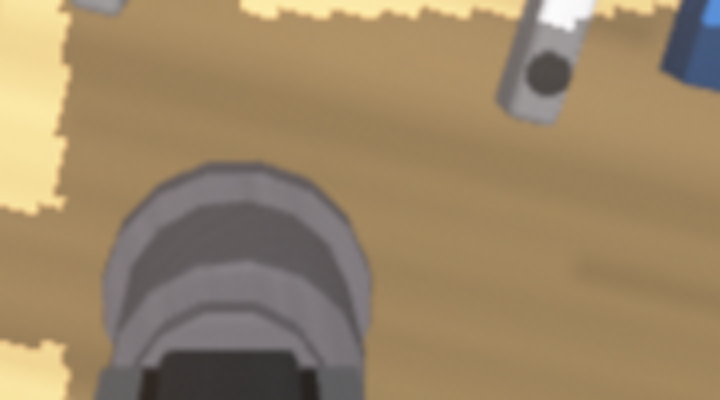

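```bash
python3 - <<'E'
from h import *
s=sense()
f=lambda u,v:((u+.5)/4+260-.5,(v+.5)/4+30-.5)
P=[ray("wrist",f(*p),22,s) for p in [(147,137),(662,272),(72,485),(553,604)]]
print(np.round(P,1).tolist())
ax=(P[2]+P[3]-P[0]-P[1])/2; print("len",np.linalg.norm(ax),"yaw",np.degrees(np.arctan2(ax[1],ax[0])),"width",np.linalg.norm(P[1]-P[0]),np.linalg.norm(P[3]-P[2]))
u=ax/np.linalg.norm(ax); c=np.mean(P,0)-5*u; print("bay origin",c)
# flange: left/right extremes and far rim at z=19
L=ray("wrist",f(104,760),19,s);Rr=ray("wrist",f(372,770),19,s);T=ray("wrist",f(238,642),19,s)
print(L,Rr,np.linalg.norm(L-Rr),"mid",(L+Rr)/2,"far",T)
st([c[0],c[1],50])
E
```

```text
[[423.0, 158.6, 22.0], [421.4, 232.8, 22.0], [472.0, 159.4, 22.0], [470.7, 233.6, 22.0]]
len 49.163302106567876 yaw 0.9189669020289724 width 74.31012308734132 74.22838463846884
bay origin [441.76887198 196.01129502  22.        ]
[513.65435499 173.88800429  19.        ] [504.20463897 215.49796488  19.        ] 42.669496754409806 mid [508.92949698 194.69298459  19.        ] far [489.44854969 189.41918859  19.        ]
t 16.53 tcp [512.28 193.87  67.09] [-178.85    0.19  104.98] F [ 0.8  1.3 -1.1] M [ 0.22 -0.04  0.02] gap 17.4
shoulder [512.  193.7  52.5] tip [511.6 193.5  28.5]
tool shift for tip [ 20.4 -67.2 -20.2] for shoulder [ 20.4 -67.2   3.8]
```

```bash
python3 -m pendant '[[[0.07,-0.15,0,0],[0.1,-0.3,0.01,0],[0.1,-0.35,0.01,0],[0.1,-0.35,0.01,0],[0.1,-0.35,0.01,0],[0.1,-0.35,0.01,0],[0.1,-0.3,0.01,0],[0.05,-0.15,0,0],[0,0,0,0],[0,0,0,0]]]'; python3 - <<'E'
from h import *
st([451,195.2,50])
cv2.imwrite("pics/w9.png",snapshot("wrist")[:,:,::-1])
E
```

```text
time: 17.37
tool_pos: [459.6, 195.3, 67.3]
tcp_rot: [-179.0, 0.3, 105.0]
ft_force: [1.2, 0.3, -0.8]
finger_gap: 17.4
t 17.37 tcp [459.63 195.26  67.3 ] [-179.04    0.33  105.01] F [ 1.2  0.3 -0.8] M [ 0.03 -0.36 -0.04] gap 17.4
shoulder [459.4 195.1  52.7] tip [459.1 194.9  28.7]
tool shift for tip [  2.3  -8.1 -21.2] for shoulder [ 2.3 -8.1  2.8]
```

View pics/w9.png

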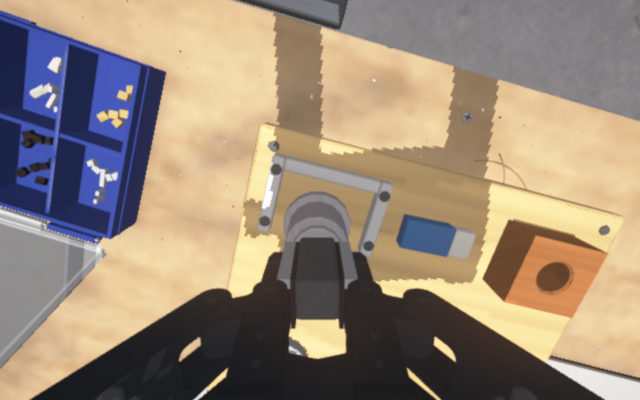

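Between the rails, about 7 mm short of the stop. Advancing in 1 mm rows.

```bash
python3 -m pendant '[[[0.014,-0.05,0,0],[0.014,-0.05,0,0],[0.014,-0.05,0,0],[0.014,-0.05,0,0],[0.014,-0.05,0,0],[0,0,0,0],[0,0,0,0],[0,0,0,0],[0,0,0,0],[0,0,0,0]]]'; python3 - <<'E'
from h import *
st([451,195.2,50])
E
```

```text
time: 18.25
tool_pos: [455.5, 195.3, 67.8]
tcp_rot: [-179.1, 0.3, 105.0]
ft_force: [2.1, -0.4, 1.2]
finger_gap: 16.8
t 18.25 tcp [455.54 195.33  67.8 ] [-179.11    0.33  104.96] F [ 2.1 -0.4  1.2] M [ 0.04 -0.44 -0.02] gap 16.8
shoulder [455.3 195.2  53.2] tip [455.  195.   29.2]
tool shift for tip [  1.1  -4.1 -20.7] for shoulder [ 1.1 -4.1  3.3]
```

```bash
python3 -m pendant '[[[0.01,-0.04,0,0],[0.01,-0.04,0,0],[0.01,-0.04,0.01,0],[0,-0.03,0.01,0],[0,0,0,0],[0,0,0,0],[0,0,0,0],[0,0,0,0],[0,0,0,0],[0,0,0,0]]]'; python3 - <<'E'
from h import *
st([451,195.2,50])
E
```

```text
time: 19.08
tool_pos: [452.7, 195.3, 67.8]
tcp_rot: [-179.2, 0.3, 105.0]
ft_force: [2.4, 0.5, 0.3]
finger_gap: 17.3
t 19.08 tcp [452.7  195.28  67.81] [-179.18    0.33  104.97] F [2.4 0.5 0.3] M [ 0.03 -0.44  0.04] gap 17.3
shoulder [452.5 195.1  53.2] tip [452.2 194.9  29.2]
tool shift for tip [  0.5  -1.4 -20.8] for shoulder [ 0.5 -1.4  3.2]
```

```bash
python3 -m pendant '[[[0,-0.03,0.01,0],[0,-0.03,0,0],[0,-0.03,0,0],[0,0,0,0],[0,0,0,0],[0,0,0,0],[0,0,0,0],[0,0,0,0],[0,0,0,0],[0,0,0,0]]]'; python3 - <<'E'
from h import *
st([451,195.2,50])
cv2.imwrite("pics/w10.png",cv2.resize(snapshot("wrist")[130:280,230:430,::-1],None,fx=4,fy=4,interpolation=cv2.INTER_CUBIC))
E
```

```text
time: 19.92
tool_pos: [450.9, 195.0, 67.7]
tcp_rot: [-179.2, 0.3, 105.0]
ft_force: [2.7, 1.5, 0.6]
finger_gap: 17.4
t 19.92 tcp [450.92 194.96  67.72] [-179.2     0.32  104.97] F [2.7 1.5 0.6] M [ 0.04 -0.46 -0.  ] gap 17.4
shoulder [450.7 194.8  53.1] tip [450.5 194.6  29.1]
tool shift for tip [  0.3   0.4 -20.9] for shoulder [0.3 0.4 3.1]
```

View pics/w10.png

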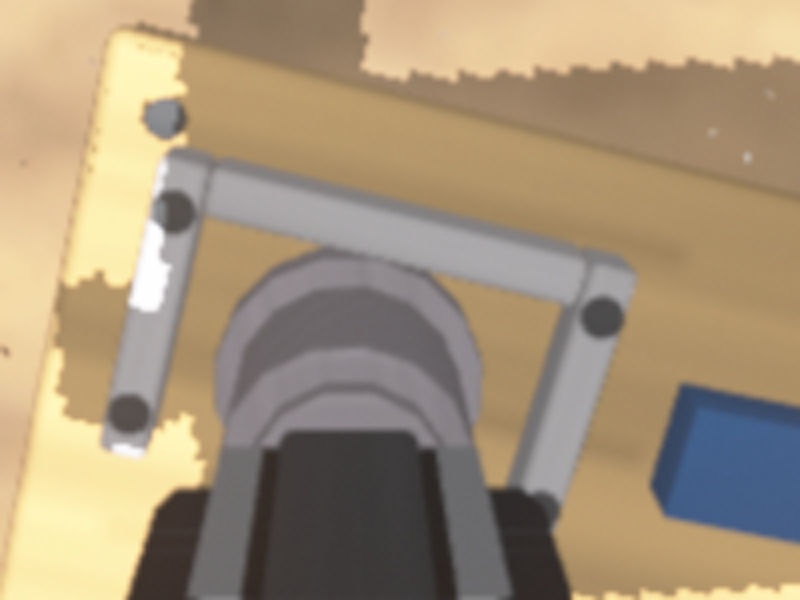

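```bash
python3 -m pendant '[[[0,-0.03,0,0],[0,-0.03,0,0],[0,0,0,0],[0,0,0,0],[0,0,0,0],[0,0,0,0],[0,0,0,0],[0,0,0,0],[0,0,0,0],[0,0,0,0]]]'; python3 - <<'E'
from h import *
st([451,195.2,50])
E
```

```text
time: 20.8
tool_pos: [450.1, 194.8, 67.9]
tcp_rot: [-179.3, 0.3, 105.0]
ft_force: [2.9, 0.6, 0.5]
finger_gap: 17.1
t 20.8 tcp [450.14 194.76  67.86] [-179.27    0.31  104.96] F [2.9 0.6 0.5] M [ 0.07 -0.59 -0.  ] gap 17.1
shoulder [450.  194.6  53.3] tip [449.7 194.4  29.3]
tool shift for tip [  0.3   1.2 -20.8] for shoulder [0.3 1.2 3.2]
```

```bash
python3 -m pendant '[[[0,-0.04,0,0],[0,-0.04,0,0],[0,0,0,0],[0,0,0,0],[0,0,0,0],[0,0,0,0],[0,0,0,0],[0,0,0,0],[0,0,0,0],[0,0,0,0]]]'; python3 - <<'E'
from h import *
st([451,195.2,50])
cv2.imwrite("pics/w11.png",cv2.resize(snapshot("wrist")[130:280,230:430,::-1],None,fx=4,fy=4,interpolation=cv2.INTER_CUBIC))
E
```

```text
time: 21.63
tool_pos: [449.3, 194.3, 68.3]
tcp_rot: [-179.4, 0.3, 105.0]
ft_force: [3.3, 0.2, -0.9]
finger_gap: 17.2
t 21.63 tcp [449.27 194.34  68.26] [-179.37    0.32  104.96] F [ 3.3  0.2 -0.9] M [ 0.11 -0.83  0.05] gap 17.2
shoulder [449.1 194.2  53.7] tip [448.9 194.   29.7]
tool shift for tip [  0.5   2.1 -20.4] for shoulder [0.5 2.1 3.6]
```

View pics/w11.png

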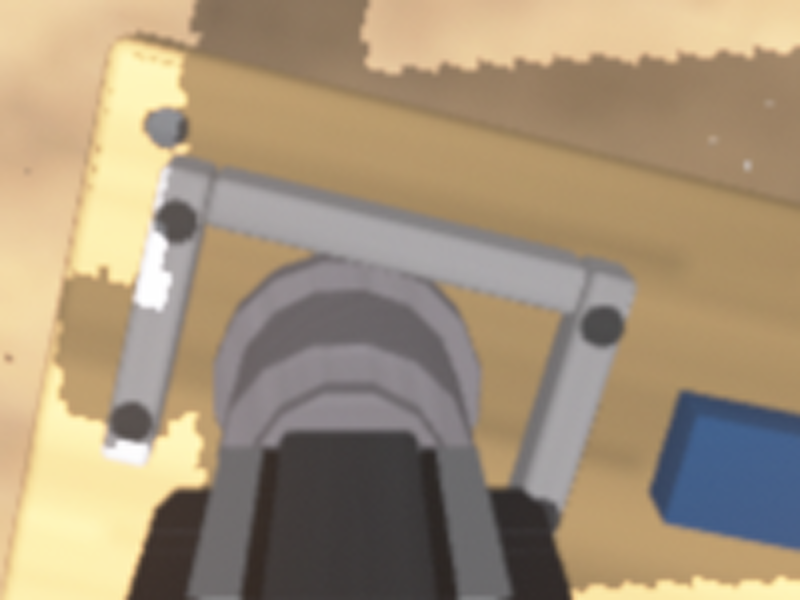

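The moment rises (0.44 → 0.83 N·m) and the flange is tangent to the stop: touching. Easing back within the bore's play, then lowering the gauge home.

```bash
python3 -m pendant '[[[0,0.04,0,0],[0,0.04,0,0],[0,0,0.04,0],[0,0,0.04,0],[0,0,0.04,0],[0,0,0.03,0],[0,0,0,0],[0,0,0,0],[0,0,0,0],[0,0,0,0]]]'; python3 - <<'E'
from h import *
st([451,195.2,50])
E
```

```text
time: 22.52
tool_pos: [450.3, 194.6, 64.7]
tcp_rot: [-179.3, 0.3, 105.0]
ft_force: [3.7, 1.0, 0.1]
finger_gap: 16.8
t 22.52 tcp [450.32 194.61  64.74] [-179.28    0.33  104.96] F [3.7 1.  0.1] M [ 0.02 -0.57 -0.02] gap 16.8
shoulder [450.2 194.5  50.1] tip [449.9 194.3  26.1]
tool shift for tip [  0.5   1.  -23.9] for shoulder [0.5 1.  0.1]
```

```bash
python3 -m pendant '[[[0,0.03,0.01,0],[0,0.02,0.02,0],[0,0,0.02,0],[0,0,0,0],[0,0,0,0],[0,0,0,0],[0,0,0,0],[0,0,0,0],[0,0,0,0],[0,0,0,0]]]'; python3 - <<'E'
from h import *
st([451,195.2,50])
E
```

```text
time: 23.35
tool_pos: [450.6, 194.6, 64.6]
tcp_rot: [-179.1, 0.3, 105.0]
ft_force: [1.8, -0.6, 1.8]
finger_gap: 17.3
t 23.35 tcp [450.59 194.65  64.58] [-179.15    0.33  104.96] F [ 1.8 -0.6  1.8] M [ 0.03 -0.4   0.02] gap 17.3
shoulder [450.4 194.5  50. ] tip [450.1 194.3  26. ]
tool shift for tip [  0.5   0.8 -24. ] for shoulder [ 0.5  0.8 -0. ]
```

Contact: Fz rises and the shoulder is at the top face. Opening.

```bash
python3 -m pendant '[[[0,0,0,0],[0,0,0,0],[0,0,0,0],[0,0,0,0],[0,0,0,0],[0,0,0,0],[0,0,0,0],[0,0,0,0],[0,0,0,0],[0,0,0,0]]]' 0.2; python3 - <<'E'
from h import *
st([451,195.2,50])
cv2.imwrite("pics/w12.png",snapshot("wrist")[:,:,::-1])
E
```

```text
time: 24.18
tool_pos: [446.8, 194.0, 62.0]
tcp_rot: [-178.7, 0.3, 105.0]
ft_force: [0.1, 0.7, 0.6]
finger_gap: 51.6
t 24.18 tcp [446.8  194.04  61.96] [-178.68    0.31  104.98] F [0.1 0.7 0.6] M [-0.02  0.01  0.03] gap 51.6
shoulder [446.5 193.9  47.4] tip [446.  193.6  23.4]
tool shift for tip [  0.1   4.6 -26.7] for shoulder [ 0.1  4.6 -2.7]
```

View pics/w12.png

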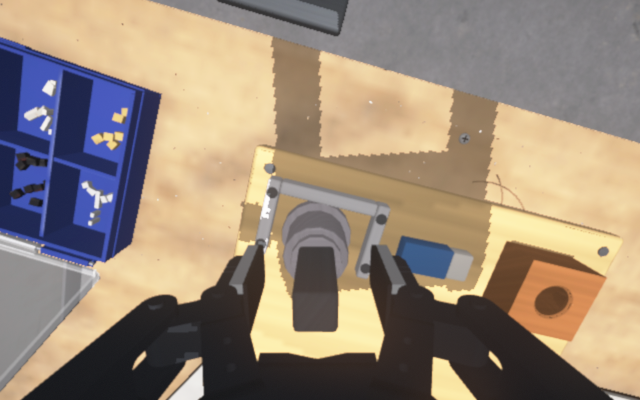

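Released cleanly; the gauge stands upright. Retreating straight up.

```bash
python3 -m pendant '[[[0,0,-0.3,0],[0,0,-0.6,0],[0,0,-0.8,0],[0,0,-0.9,0],[0,0,-0.9,0],[0,0,-0.9,0],[0,0,-0.9,0],[0,0,-0.5,0],[0,0,0,0],[0,0,0,0]]]'; python3 - <<'E'
from h import *
s=st()
for n in("wrist","scene"): cv2.imwrite(f"pics/{n}13.png",snapshot(n)[:,:,::-1])
a=cv2.imread("pics/scene13.png")[190:310,300:460]; cv2.imwrite("pics/s13c.png",cv2.resize(a,None,fx=4.5,fy=4.5,interpolation=cv2.INTER_CUBIC))
print([proj("wrist",p,s).round(0) for p in ([452,196,50],[575,265,50])])
E
```

```text
time: 25.07
tool_pos: [449.6, 195.5, 191.1]
tcp_rot: [-178.9, 0.3, 105.0]
ft_force: [0.2, -0.5, -0.7]
finger_gap: 51.2
t 25.07 tcp [449.65 195.52 191.14] [-178.9     0.3   104.98] F [ 0.2 -0.5 -0.7] M [-0.01 -0.    0.  ] gap 51.2
shoulder [449.4 195.4 176.5] tip [449.  195.1 152.6]
[array([317., 192.]), array([351., 320.])]
```

View pics/wrist13.png

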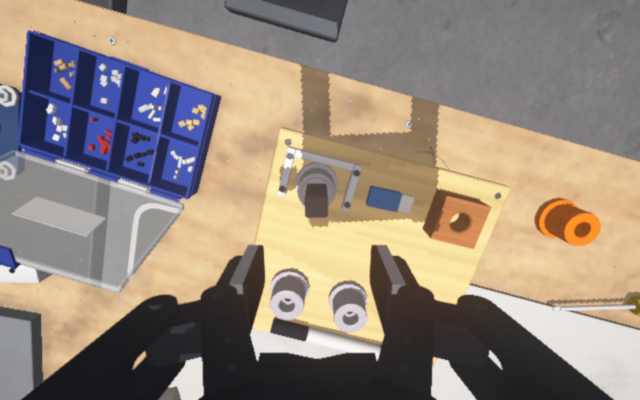

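View pics/s13c.png

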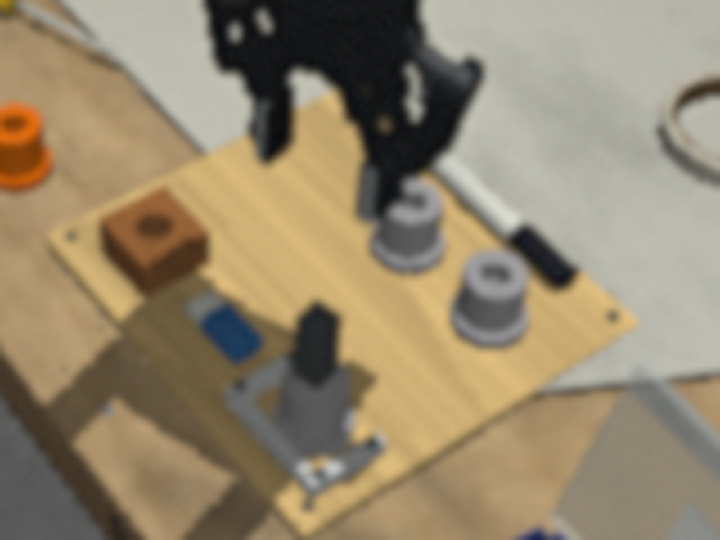

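```bash
python3 - <<'E'
from h import *
a=cv2.imread("pics/wrist13.png")[135:235,270:380]; cv2.imwrite("pics/w13c.png",cv2.resize(a,None,fx=6,fy=6,interpolation=cv2.INTER_CUBIC))
E
```

```text
(no output)
```

View pics/w13c.png

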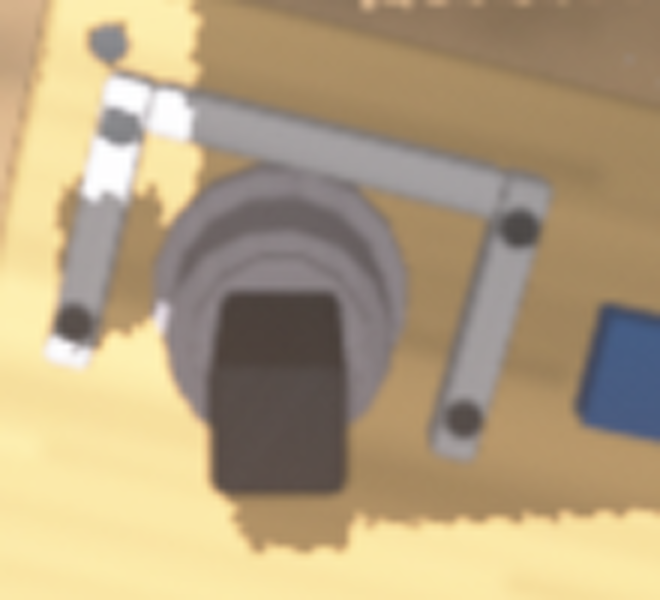

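The flange is tangent to the stop (crop 275,165), with about 9 and 12 mm of clearance to the rails. The gauge is upright, and the other bushings and bystanders sit at their starting pixels. Handing in.

```bash
python3 - <<'E'
from bench import *
print(hand_in())
E
```

```text
the job is handed in; nothing more can be done
None
```

I found the bushing that fits, the one nearest the stand (y≈348). It now stands in the bay against the end stop with the gauge in it, handed in at about 25 s of the 51 s.

- **Fit:** I tried only this bushing, because the wrist view showed no ledge in its bore. The gauge went down to its shoulder with no more than about 2 N, and the bushing had not moved from its place.
- **Slide:** I moved it along the lane and into the bay with the gauge raised about 3 mm, at no more than about 4 N. At the stop the wrist moment rose from 0.44 to 0.83 N·m. I then eased back, lowered the gauge until its shoulder was at the top face (z≈50 mm), and released it.
- **Last pictures:** The flange touches the stop between the rails, about 1.5 mm off-centre by eye. The gauge is upright, and the two tight bushings, the eraser and the marker look unmoved.
- **Weaker checks:** After release I judged the fit only from the pictures and the shoulder height at release. As the fingers opened, the tool dipped about 3 mm and shifted about 4 mm, with no contact force afterwards. Several small moves also overshot by 1–3 mm and were corrected.

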